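# Unlock the imaging station's swivel mirror and hold it on the sample vial

## Task

Release the imaging station's mirror: turn the bayonet lock knob anticlockwise to its stop, lift it straight out and set it down in the shallow steel tray, without dropping it. Then take the mirror by its top tab and turn it until the station's camera, looking into the middle of the mirror, sees the dark band of the vial that stands alone on the round post; the mirror springs back if let go, so finish while still holding it steady at that angle. Leave the other things on the bench where they are.

Things in the scene. Friction and masses are not known exactly. Their poses are not given: they have to be found in the camera images.
- station: White base of the imaging station, fixed: a 445 x 70 mm bar, 10 mm thick, with a 170 mm disc under the mirror. Origin on the bench at the mirror's vertical hinge axis; x points along the bar to the camera, z up. Grey camera box (60 x 54 x 60 mm, up to 130 mm high) at x = 265 mm; aluminium lock block (60 x 60 mm, top 50 mm high) centred at x = -120 mm.
- lens (a point): Front of the camera's lens, 100 mm above the bench, 210 mm from the hinge axis, looking straight at the mirror; it does not move relative to the station.
- lock_seat (a point): Centre of the lock block's top, 50 mm above the bench, on the lock's axis; axes as the station's. Its 6 mm plate has a keyhole slot 38 x 13 mm along x with a 17 mm square middle. Seated, the knob's x is 0.9 to 1.15 rad clockwise (from above) of this x and its lug is caught under the plate; turned anticlockwise until the two agree (stop there, up to 0.15 rad beyond) it lifts straight out.
- lock: Bayonet lock knob of plain metal, loose, 63 to 117 g. Origin on its axis, under its flange (42 mm across, 6 mm thick), which rests on the lock block. Below: a shaft 14 mm across, a cross lug 32 x 8 x 5 mm along x (8 to 13 mm down), a stub 10 mm across ending 36 mm down, which keeps the mirror from turning until lifted 40 mm. Set down, it tips onto its side.
- lock_grip (a point): Middle of the knob's grip bar, 28 mm above the knob's origin, axes as the knob's. The bar is 40 mm long (x), 12 mm thick (y) and 30 mm high, from 6 to 36 mm above the origin.
- mirror: Swivelling mirror, black frame 76 wide x 68 mm high (67 to 135 mm above the bench). Origin on the bench on its vertical hinge axis, which lies in the reflecting face; x is that face's normal. Parked (at the start) x is the station's x: it faces the lens. It turns only clockwise from above, up to 1.45 rad, against a light spring (0.08 N m per rad) that brings it back.
- tab (a point): Point to grip on the metal tab on top of the mirror, on the hinge axis, 158 mm above the bench; axes as the mirror's. The tab is 12 mm thick (x), 32 mm wide (y), 135 to 172 mm above the bench. Low down a forked tail 134 mm long points along -x, 18 to 30 mm above the bench, and swings with the mirror.
- needle: Thin dark needle low over the station's disc, its outer end 77 mm from the hinge axis, geared two to one to the mirror, so it turns clockwise by twice the mirror's angle. Origin on the bench on the hinge axis; x points along the needle, which is where the camera's line of sight goes after reflection at the middle of the mirror. Do not turn it by hand.
- vial: The sample vial, fixed: a clear vial 28 mm across with a white cap, alone on a round steel post, 150 mm high over all, foot 60 mm across. Origin on the bench on its axis. Seen from the mirror it stands 1.2 to 2.45 rad clockwise of the lens, 0.13 to 0.4 m away; the mirror must turn by half that angle.
- band (a point): Middle of the black band (18 mm high) round the vial, on the vial's axis, 100 mm above the bench.
- tray: Shallow open steel tray, fixed, 130 x 130 x 20 mm, walls and floor 4 to 5 mm thick. Origin on the bench under its centre.
- beaker: Glass beaker, 72 mm across, 95 mm high, bystander. Origin under its centre.
- tube_rack: White tube rack 70 x 110 mm, 57 mm high with its tubes, bystander. Origin under its centre.
- timer: White bench timer 70 x 75 x 25 mm, bystander. Origin under its centre.
- pipette: Pipette lying along its x, about 240 mm long and 24 mm high, bystander. Origin under it.
- jar: Amber jar, 50 mm across, 75 mm high, bystander. Origin under its centre.
- dish: Clear round dish, 60 mm across, 14 mm high, bystander. Origin under its centre.
Mind the look-alikes: they are no part of the job. There is more than one size of the tray; the one meant has the size given above.

How it is judged:
On the way, in this order (a step that is already met when the one before it is completed fails the run):
1. the lock knob is turned to its stop while still seated (angle between the x axis of lock and the x axis of station, either way round below 0.2 rad and z of lock in the frame of station below 0.07 m), for 0.05 s.
2. the lock knob is lifted out, clear of its block (z of lock in the frame of station above 0.095 m and contact force between the fingers and lock above 0.3 N), for 0.05 s.
3. the lock knob lies released in the tray (x of lock in the frame of tray between -0.06 and 0.06 m and y of lock in the frame of tray between -0.06 and 0.06 m and z of lock in the frame of tray below 0.055 m and contact force between the fingers and lock below 0.1 N and linear speed of lock below 0.03 m/s), for 0.2 s.
4. the mirror is held so that the camera's reflected line of sight meets the vial's band (y of band in the frame of needle between -0.03 and 0.03 m and x of band in the frame of needle above 0.05 m and contact force between the fingers and mirror above 0.5 N and angular speed of mirror below 0.1 rad/s and contact force between lock and mirror below 0.1 N), for 0.3 s.
At the end, for the whole second after the job is handed in: The gripper holds the mirror still (over 0.5 N, lock not touching it) with the band within 30 mm of the camera's reflected line of sight, and the lock knob lies still and released in the tray (origin within 60 mm of its centre along both tray axes, below 55 mm) (all of step 3 and all of step 4); the arm keeps its last pose, push and grip.
It fails at once if a bystander is moved more than 30 mm (distance of any of beaker, tube_rack, timer, pipette, jar, dish from where it was at the start of the episode above 0.03 m).
It fails at once if the lock knob is dropped or thrown (faster than 0.9 m/s out of the gripper) (linear speed of lock above 0.9 m/s and contact force between the fingers and lock below 0.1 N).
It also fails if it takes over 58 s, if anything falls off the work surface, if the arm or the gripper's body presses on something with over 40 N, if the wrist force passes 120 N, or if a joint passes its speed limit or range.

## Robot

A 6-joint arm with a two-finger parallel gripper is mounted at the origin on the work surface. World frame = base frame: x ahead of the robot, y to its left, z up, the work surface at z = 0. Lengths are in m, angles in rad, forces in N, time in s.
With the tool pointing down it reaches from about 0.325 to 0.925 m from the base axis. Payload 3.1 kg.
Tool frame: the origin (TCP) lies midway between the tips of the shut fingers; the grasp point (between the pads) lies 19 mm behind it (bot.pinch_z is the distance from the TCP to the grasp point, in m); z points along the fingers, x is the direction in which the jaws open and shut, and the axes are right-handed (so a half turn about z gives the same grasp; the last joint's range is limited). The gripper opens to 85 mm and grips with 20 to 120 N. Pads are 22 mm wide; open, the fingers measure 114 mm over their backs; the gripper's body (76 mm by 85 mm) begins 54 mm behind the grasp point. The pads swing forward as they close: fully open they stand 13 mm farther back than shut.
Start: joints at [-1.432, 0.217, 1.613, -0, 1.311, -0.112], TCP at [0.155, -0.605, 0.231] pointing down, gripper open.
Joint ranges: [-2.75, 2.75], [-0.78, 2.1], [0.31, 2.55], [-1.13, 4.27], [0.13, 2.63], [-2.58, 2.58]. Speed limits (rad/s): [2.79, 2.79, 3.14, 3.14, 3.14, 3.14].

## Interface

Orientations are given as a unit quaternion [w, x, y, z].
In Python, from station import bot gives the robot as it stands.
- The arm moves only by the tool drive_tool, never from a script. Its argument "increments" is a list that holds one entry, the list of rows, each a list of 4 numbers: the shift along the tool's x, y, z in cm, then the turn about the tool's z in rad. A call has 1 to 12 rows; each row is the pose to reach, as a shift and turn from the pose measured when the call began, along the tool's axes at that moment; what a row does not reach only later rows make up. A row lasts 1/10 s, in which the tool goes at most 50 mm and 8.59 degrees, less where a joint would pass 70% of its speed; a pose out of reach is approached as far as the arm can. A call with a gripper value outside its range is refused whole. "jaw" is the gripper's target within -1 to 1 (shut at 1, half-way at 0, fully open at -1), set as the call begins (left out, the last holds). The fingers move at their own pace and stop on an object; "squeeze" is the grip in N (left out, the last holds). Time passes only in rows, so rows that repeat a pose let the fingers close. It gives the time, the measured TCP pose, the force and the opening at its end, in the units of the state.
- bot.sense(): the state, without advancing time (a new reading comes with each control period).
- bot.read_camera(name): name is "scene" or "top"; returns (picture, depth): 384x512x3 uint8, red, green, blue; 384x512 float32, m along the optical axis (not along the pixel's ray), 0 where there is no reading.
- bot.get_calibration(name): a dict with "mtx" (3x3 intrinsics, pixels), "R" (3x3) and "t" (3): a world point X has camera coordinates R X + t. Camera axes: x right, y down, z forward; pixel columns grow to the right and rows downward; lengths in m; the calibration is good to about 2 mm. A picture is of the moment at which its call begins. get_calibration takes no time and is no camera call.
- bot.sign_off(): hands the job in, once; it reports no verdict.
Trained networks look in the newest picture that a camera, given by its name, has taken for a name from the list of things; names that differ only in an ending like _2 or _b are one class to them, and where a whole thing is asked for, a point or a joint stands for the part that bears it (a point fixed in the world has none). Each returns a list of dicts, best first, with "confidence" (0 to 1); they miss things now and then, are a little off and sometimes report something else, mostly with a low value. They report only what shows in the picture. A call takes as long as a camera call. They do not tell look-alikes from the thing itself.
- bot.look_for(camera, name): "rect" ([centre column, centre row, width, height] in pixels, round what is visible of it).
- bot.spot_point(camera, name): "centre" ([column, row] in pixels: a listed point, or the origin of a listed thing).
The state is a dict: "clock": time; "joint_positions": joint angles; "joint_vel": joint speeds; "joint_efforts": joint torques, N m; "tcp_pos": TCP position; "orientation": TCP orientation; "contact_force": force on the tool from outside, world axes, zero at the start; "wrist_torque": the same for the moment, N m; "finger_gap": opening from 0.0 (shut) to 1.0 (fully open).
Only numpy, scipy, OpenCV 4.12 (cv2) and the standard library are available. Lean on these libraries where they do the work, as an engineer would, in place of code of your own. Each camera call takes 0.05 s, during which the arm holds its last target. There are 200 camera calls.

## Working session

There is one attempt and no reset: what is moved stays moved. The work goes in short steps, Python scripts to look and compute and a tool call to move; the robot and the scene stay as the last step left them, time stands still between calls to the robot, and variables do not carry over. Pictures are saved under pics/ and viewed, about 8 in all and at most 12, crops included, and the job is handed in when it is done.

Besides the shell and the picture viewer there is one more tool, called after "Request:" in YAML: its name, and indented under it one key for each argument. drive_tool: Moves the arm, as the interface text tells. Its arguments: {"type":"object","properties":{"increments":{"type":"array"},"jaw":{"type":"number"},"squeeze":{"type":"number"}},"required":["increments"]}

```bash
ls; mkdir -p pics
cat > h.py <<'E'
import numpy as np, cv2
from station import bot
def cam(n):
    c=bot.get_calibration(n); return [np.array(c[k],float) for k in("mtx","R","t")]
def ray(n,px):
    K,R,t=cam(n); d=R.T@np.linalg.inv(K)@np.array([px[0],px[1],1.]); return -R.T@t,d
def at_z(n,px,z):
    o,d=ray(n,px); return o+d*(z-o[2])/d[2]
def at_d(n,px,dep):
    o,d=ray(n,px); return o+d*dep
def proj(n,X):
    K,R,t=cam(n); p=K@(R@np.array(X,float)+t); return p[:2]/p[2]
def cloud(n,D):
    v,u=np.mgrid[:D.shape[0],:D.shape[1]]; K,R,t=cam(n)
    P=np.stack([u,v,np.ones_like(u)],-1)@np.linalg.inv(K).T*D[...,None]
    return (P-t)@R
E
python3 - <<'E'
from h import *
np.set_printoptions(precision=3,suppress=True)
for n in("scene","top"):
    p,d=bot.read_camera(n); cv2.imwrite(f"pics/{n}0.png",p[...,::-1]); np.save(f"pics/{n}0.npy",d)
    K,R,t=cam(n); print(n,K.tolist(),-R.T@t,R[2])
    for o in "station lens lock_seat lock lock_grip mirror tab needle vial band tray".split():
        print(o,[(np.round(r["centre"],1).tolist(),round(r["confidence"],2)) for r in bot.spot_point(n,o)][:4])
print(bot.sense()["clock"])
E
```

```text
pics
scene [[460.7300917680215, 0.0, 256.24966230053894], [0.0, 460.7300917680215, 195.4629123528219], [0.0, 0.0, 1.0]] [ 1.131 -0.255  1.277] [-0.455  0.207 -0.866]
station [([263.1, 228.6], 0.73)]
lens [([335.8, 230.0], 0.77), ([166.1, 305.0], 0.4)]
lock_seat [([221.3, 216.8], 0.73), ([234.1, 295.0], 0.34), ([229.3, 283.9], 0.16)]
lock [([222.7, 219.6], 0.67)]
lock_grip [([222.0, 215.7], 0.68)]
mirror [([261.6, 234.2], 0.55)]
tab [([264.3, 212.9], 0.76), ([231.4, 292.8], 0.55)]
needle [([334.7, 230.4], 0.51)]
vial [([232.7, 293.0], 0.61), ([304.2, 291.6], 0.48), ([361.8, 157.2], 0.4)]
band [([231.9, 284.8], 0.59)]
tray [([307.6, 152.4], 0.9), ([297.1, 108.9], 0.69)]
top [[413.38115131570055, 0.0, 253.41880913640875], [0.0, 413.38115131570055, 191.89386395273232], [0.0, 0.0, 1.0]] [0.354 0.059 1.176] [ 0.145 -0.    -0.989]
station [([271.8, 167.5], 0.59)]
lens []
lock_seat [([309.8, 190.8], 0.64)]
lock [([310.1, 189.2], 0.5)]
lock_grip [([308.6, 186.7], 0.65), ([311.9, 191.0], 0.44)]
mirror [([271.7, 168.4], 0.74)]
tab [([383.3, 134.3], 0.17)]
needle []
vial [([323.2, 120.8], 0.8)]
band [([330.9, 112.5], 0.92), ([308.8, 187.4], 0.62)]
tray [([181.7, 238.5], 0.92), ([156.4, 302.4], 0.67), ([268.0, 166.1], 0.65)]
1.2
```

```bash
python3 -c "
import cv2,numpy as np
a=[cv2.imread(f'pics/{n}0.png') for n in('scene','top')]
cv2.imwrite('pics/both0.png',cv2.resize(np.vstack(a),None,fx=0.78,fy=0.78,interpolation=cv2.INTER_AREA))"
```

```text
(no output)
```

View pics/both0.png

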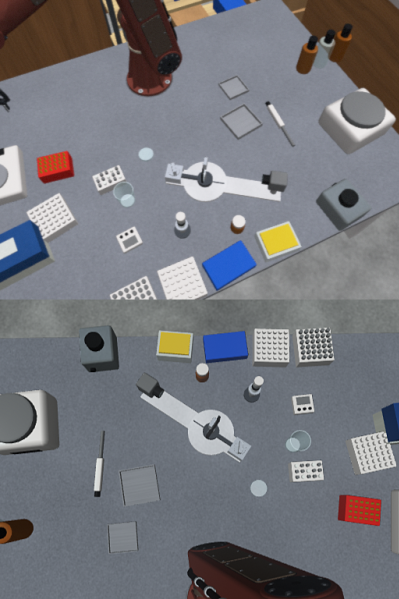

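Run:
```python
from h import *
np.set_printoptions(precision=3,suppress=True)
S=lambda p,z:at_z("scene",p,z); T=lambda p,z:at_z("top",p,z)
for nm,s,t,z in [("station",(263.1,228.6),(271.8,167.5),0),("lens",(335.8,230),None,.1),("seat",(221.3,216.8),(309.8,190.8),.05),("grip",(222,215.7),(308.6,186.7),.078),("lock",(222.7,219.6),(310.1,189.2),.05),("tab",(264.3,212.9),None,.158),("vial",(232.7,293),(323.2,120.8),0),("band",(231.9,284.8),(330.9,112.5),.1),("tray",(307.6,152.4),(181.7,238.5),0),("tray2",(297.1,108.9),(156.4,302.4),0)]:
    print(nm,S(s,z),T(t,z) if t else "")
a=cv2.imread("pics/scene0.png")[180:310,190:360]; b=cv2.imread("pics/top0.png")[95:215,170:340]
cv2.imwrite("pics/c1.png",np.vstack([cv2.resize(a,(510,390),interpolation=cv2.INTER_CUBIC)]))
cv2.imwrite("pics/c2.png",cv2.resize(b,(680,480),interpolation=cv2.INTER_CUBIC))
# clouds: heights near objects
for n in("scene","top"):
    P=cloud(n,np.load(f"pics/{n}0.npy")); 
    for nm,c,zr in [("tab",None,(.150,.175)),("cam",None,(.12,.135)),("lockblk",None,(.045,.055)),("knobtop",None,(.075,.092))]:
        m=(P[...,2]>zr[0])&(P[...,2]<zr[1])&(P[...,0]>.3)&(P[...,0]<.8)&(P[...,1]>-.2)&(P[...,1]<.4)
        Q=P[m]; l=cv2.connectedComponentsWithStats(m.astype(np.uint8))
        print(n,nm,[(l[3][i].round(0).tolist(),P[l[1]==i].mean(0).round(3).tolist(),int(l[2][i,4])) for i in range(1,l[0]) if l[2][i,4]>8])
```

```text
station [0.576 0.02  0.   ] [0.596 0.004 0.   ]
lens [0.709 0.183 0.1  ] 
seat [ 0.51  -0.088  0.05 ] [ 0.519 -0.097  0.05 ]
grip [ 0.522 -0.088  0.078] [ 0.526 -0.09   0.078]
lock [ 0.52  -0.088  0.05 ] [ 0.524 -0.098  0.05 ]
tab [0.603 0.009 0.158] 
vial [ 0.724 -0.145  0.   ] [ 0.735 -0.151  0.   ]
band [ 0.735 -0.147  0.1  ] [ 0.725 -0.155  0.1  ]
tray [0.38  0.278 0.   ] [0.395 0.263 0.   ]
tray2 [0.196 0.332 0.   ] [0.22  0.331 0.   ]
scene tab [([263.0, 208.0], [0.591, 0.011, 0.167], 65), ([231.0, 274.0], [0.725, -0.142, 0.152], 11), ([232.0, 279.0], [0.739, -0.144, 0.151], 27)]
scene cam [([260.0, 222.0], [0.61, -0.007, 0.13], 28), ([357.0, 229.0], [0.74, 0.228, 0.129], 394), ([232.0, 284.0], [0.742, -0.149, 0.126], 13)]
scene lockblk [([223.0, 221.0], [0.524, -0.088, 0.05], 248)]
scene knobtop [([222.0, 215.0], [0.524, -0.087, 0.086], 53), ([260.0, 232.0], [0.616, -0.011, 0.082], 12), ([353.0, 243.0], [0.759, 0.214, 0.084], 54), ([305.0, 279.0], [0.794, 0.042, 0.077], 31), ([233.0, 289.0], [0.742, -0.147, 0.084], 15)]
top tab [([332.0, 104.0], [0.731, -0.148, 0.152], 65), ([272.0, 157.0], [0.587, 0.01, 0.169], 74)]
top cam [([188.0, 107.0], [0.737, 0.227, 0.13], 457), ([328.0, 110.0], [0.722, -0.142, 0.127], 17), ([280.0, 153.0], [0.607, -0.011, 0.131], 16), ([270.0, 167.0], [0.571, 0.016, 0.132], 11), ([266.0, 172.0], [0.558, 0.025, 0.131], 13)]
top lockblk [([259.0, 98.0], [0.788, 0.038, 0.05], 37), ([307.0, 191.0], [0.52, -0.088, 0.051], 305)]
top knobtop [([260.0, 93.0], [0.793, 0.036, 0.077], 31), ([326.0, 115.0], [0.723, -0.143, 0.083], 20), ([188.0, 120.0], [0.714, 0.236, 0.084], 29), ([308.0, 188.0], [0.521, -0.089, 0.085], 76)]
```

View pics/c1.png

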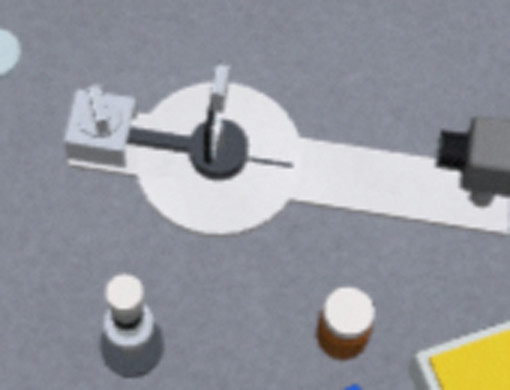

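View pics/c2.png

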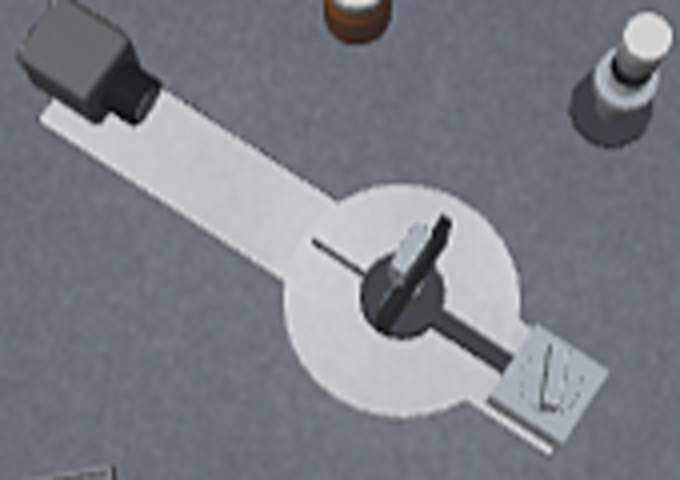

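Run:
```python
from h import *
np.set_printoptions(precision=4,suppress=True)
for n in("scene","top"):
    P=cloud(n,np.load(f"pics/{n}0.npy"))
    def reg(nm,c,r,z0,z1):
        m=(np.hypot(P[...,0]-c[0],P[...,1]-c[1])<r)&(P[...,2]>z0)&(P[...,2]<z1); Q=P[m][:,:2]
        w,V=np.linalg.eigh(np.cov(Q.T)); v=V[:,1]; 
        (x,y),wh,_=cv2.minAreaRect((Q*1000).astype(np.float32))
        print(n,nm,len(Q),Q.mean(0),"rect",x,y,np.round(wh,0),"ax",np.arctan2(v[1],v[0]),"z",P[m][:,2].mean())
    reg("knobtop",(.521,-.088),.03,.081,.095)
    reg("block",(.521,-.088),.05,.045,.053)
    reg("tab",(.589,.01),.03,.166,.18)
    reg("cam",(.738,.227),.06,.125,.135)
    reg("vialtop",(.73,-.148),.03,.147,.155)
    reg("tray",(.39,.27),.1,.012,.03); reg("tray2",(.21,.33),.09,.012,.03)
for n,p in(("scene",[(220,216),(266,228)]),): pass
s=bot.sense(); print(s)
from scipy.spatial.transform import Rotation as Ro
q=s["orientation"]; print(Ro.from_quat([q[1],q[2],q[3],q[0]]).as_matrix())
```

```text
scene knobtop 49 [ 0.5233 -0.0873] rect 522.1723022460938 -87.04454803466797 [11. 41.] ax 2.9457542196673727 z 0.08614120571266147
scene block 211 [ 0.5242 -0.0882] rect 520.8693237304688 -86.98883819580078 [61. 63.] ax 1.5163764049244135 z 0.04951872871889289
scene tab 50 [0.5889 0.0122] rect 588.4105224609375 12.519172668457031 [12. 33.] ax 2.5698739397475387 z 0.1706769461963992
scene cam 355 [0.7393 0.2292] rect 739.072509765625 229.78262329101562 [60. 55.] ax 1.0814504117472816 z 0.1293965639286138
scene vialtop 100 [ 0.7322 -0.1446] rect 732.2131958007812 -144.49893188476562 [28. 30.] ax 2.466204550476282 z 0.14996813082285343
scene tray 301 [0.3988 0.2729] rect 396.726806640625 273.32806396484375 [134. 135.] ax 2.433768631480595 z 0.018088918369508485
scene tray2 119 [0.2173 0.3293] rect 216.00755310058594 329.3793029785156 [106. 106.] ax 2.88393582496053 z 0.015736467105677717
top knobtop 71 [ 0.5216 -0.0891] rect 522.0823364257812 -89.24246978759766 [12. 39.] ax 2.9757526902753924 z 0.08601125248652199
top block 259 [ 0.5203 -0.0887] rect 521.3821411132812 -89.31501770019531
[... 566 characters left out ...]
[0.2151 0.3287] rect 216.57315063476562 327.7194519042969 [102. 103.] ax 1.603015983257323 z 0.015633739587231323
{'clock': 1.2, 'joint_positions': array([-1.4322,  0.2169,  1.6134, -0.    ,  1.3113, -0.1122]), 'joint_vel': array([-0.0011,  0.0006, -0.0011,  0.001 ,  0.0019, -0.0003]), 'joint_efforts': array([  0.0005, -39.689 , -30.4256,  -0.0001,   0.001 ,  -0.    ]), 'tcp_pos': array([ 0.1551, -0.6054,  0.2313]), 'orientation': array([-0.    ,  0.79  , -0.6131, -0.    ]), 'contact_force': array([ 0.649 ,  1.1616, -0.2295]), 'wrist_torque': array([ 0.0424,  0.0061, -0.014 ]), 'finger_gap': 0.9984953547127173}
[[ 0.2482 -0.9687 -0.    ]
 [-0.9687 -0.2482  0.    ]
 [-0.      0.     -1.    ]]
```

Candidates. Trays: top px (182,238), 130 mm, and (156,302), 104 mm; I choose the first. Vial: only (325,115) in top stands alone on a round post; the jar at (260,93) and the bottles are not it. Knob: only (308,188), on the lock block, checked in the crop. The red/blue boxes and racks don't matter here. The crops show the knob bar at scene (222,215), the tab at (263,208), the needle pointing to the camera, and the vial at (232,288).

Request:
drive_tool:
  increments:
    - [[-3, -3.6, 0, 0.1], [-6.5, -7.7, 0, 0.2], [-10, -11.8, 0, 0.3], [-13.5, -15.9, 0, 0.4], [-17, -20, 0, 0.43], [-20.5, -24.2, 0, 0.43], [-24, -28.3, 0, 0.43], [-27.5, -32.4, 0, 0.43], [-31, -36.6, 0, 0.43], [-34.5, -40.7, 0, 0.43], [-38, -44.8, 0, 0.43], [-41, -48.4, 0, 0.43]]
  jaw: -1
  squeeze: 60

```text
clock: 2.4
tcp_pos: [0.5015, -0.1168, 0.2317]
orientation: [0.0, -0.641, 0.767, -0.001]
contact_force: [0.4, -1.1, -0.1]
finger_gap: 1.0
```

```bash
cat >> h.py <<'E'
def plan(x,y,z,yaw):
    s=bot.sense(); q=s["orientation"]; from scipy.spatial.transform import Rotation as Ro
    R=Ro.from_quat([q[1],q[2],q[3],q[0]]).as_matrix(); p=np.array(s["tcp_pos"]); y0=np.arctan2(R[1,0],R[0,0])
    d=R.T@(np.array([x,y,z])-p)*100; a=-((yaw-y0+np.pi)%(2*np.pi)-np.pi)
    print("t",s["clock"],"tcp",p.round(4),"yaw",y0.round(3),"zax",R[:,2].round(3),"gap",round(s["finger_gap"],3),"F",np.round(s["contact_force"],1),"M",np.round(s["wrist_torque"],2),"J",np.round(s["joint_positions"],2)); print("shift cm",d.round(2),"turn",a.round(3))
E
python3 -c "
from h import *
plan(.522,-.088,.061,-1.75)"
```

```text
t 2.4 tcp [ 0.5015 -0.1168  0.2317] yaw -1.75 zax [ 0.001 -0.001 -1.   ] gap 1.0 F [ 0.4 -1.1 -0.1] M [-0.   -0.08  0.02] J [-0.37 -0.02  1.87 -0.    1.29  1.38]
shift cm [-3.2  -1.49 17.07] turn 0.0
```

Request:
drive_tool:
  increments:
    - [[-3.2, -1.5, 2, 0], [-3.2, -1.5, 5, 0], [-3.2, -1.5, 9, 0], [-3.2, -1.5, 12, 0], [-3.2, -1.5, 15, 0], [-3.2, -1.5, 17.1, 0], [-3.2, -1.5, 17.1, 0], [-3.2, -1.5, 17.1, 0]]

```text
clock: 3.2
tcp_pos: [0.5222, -0.0881, 0.0609]
orientation: [0.0, -0.641, 0.767, -0.0]
contact_force: [0.4, -0.2, -0.1]
finger_gap: 1.001
```

```bash
python3 -c "
from h import *
plan(.522,-.088,.061,-1.75)
a=[]
for n,X in(('scene',(.522,-.088,.07)),('top',(.522,-.088,.07))):
    p,d=bot.read_camera(n); u,v=proj(n,X).astype(int); a.append(cv2.resize(np.ascontiguousarray(p[v-45:v+45,u-50:u+50,::-1]),(400,360),interpolation=cv2.INTER_CUBIC))
cv2.imwrite('pics/g1.png',np.hstack(a))"
```

```text
t 3.2 tcp [ 0.5222 -0.0881  0.0609] yaw -1.75 zax [ 0.001 -0.    -1.   ] gap 1.001 F [ 0.4 -0.2 -0.1] M [ 0.01 -0.05  0.01] J [-0.3   0.23  1.95 -0.    0.96  1.45]
shift cm [-0.    0.02 -0.01] turn 0.0
```

View pics/g1.png

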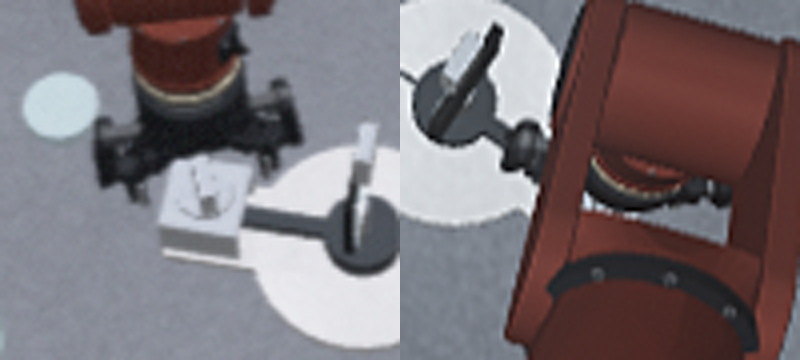

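```bash
python3 -c "
from h import *
c=proj('scene',(.522,-.088,.07)).astype(int)
for X in [(.522,-.088,.086),(.522-.045*.178,-.088-.045*.984,.074),(.522+.045*.178,-.088+.045*.984,.074),(.522,-.088,.134),(.522,-.088,.2)]:
    u,v=proj('scene',X); print(X,((u-c[0]+50)*4,(v-c[1]+45)*4))
"
```

```text
(0.522, -0.088, 0.086) (np.float64(200.02383336018818), np.float64(173.8738371234183))
(0.5139900000000001, -0.13228, 0.074) (np.float64(140.96420605549622), np.float64(195.04700108707323))
(0.53001, -0.043719999999999995, 0.074) (np.float64(260.75709864655687), np.float64(167.95968390427777))
(0.522, -0.088, 0.134) (np.float64(195.53001455372885), np.float64(142.3663284648885))
(0.522, -0.088, 0.2) (np.float64(188.86072217713854), np.float64(95.60592348379635))
```

The picture shows the fingers straddling the bar, with tips near crop (140,195) and (270,168) as projected. Next I close them.

Request:
drive_tool:
  increments:
    - [[0, 0, 0, 0], [0, 0, 0, 0], [0, 0, 0, 0], [0, 0, 0, 0], [0, 0, 0, 0], [0, 0, 0, 0], [0, 0, 0, 0], [0, 0, 0, 0], [0, 0, 0, 0], [0, 0, 0, 0]]
  jaw: 1
  squeeze: 60

```text
clock: 4.3
tcp_pos: [0.524, -0.0887, 0.0628]
orientation: [0.001, -0.641, 0.767, -0.002]
contact_force: [-0.1, -0.9, 3.1]
finger_gap: 0.128
```

```bash
python3 -c "
from h import *
plan(.522,-.088,.061,-1.75+1.15)"
```

```text
t 4.3 tcp [ 0.524  -0.0887  0.0628] yaw -1.75 zax [ 0.005 -0.002 -1.   ] gap 0.128 F [-0.1 -0.9  3.1] M [0.01 0.01 0.  ] J [-0.3   0.23  1.95 -0.    0.96  1.45]
shift cm [-0.03  0.21  0.18] turn -1.15
```

Request:
drive_tool:
  increments:
    - [[0, 0, 0, -0.1], [0, 0, 0, -0.2], [0, 0, 0, -0.3], [0, 0, 0, -0.4], [0, 0, 0, -0.5], [0, 0, 0, -0.6], [0, 0, 0, -0.7], [0, 0, 0, -0.8], [0, 0, 0, -0.9], [0, 0, 0, -1.0], [0, 0, 0, -1.1], [0, 0, 0, -1.15]]

```text
clock: 5.5
tcp_pos: [0.5217, -0.088, 0.0629]
orientation: [0.0, 0.956, -0.294, -0.001]
contact_force: [-7.0, 1.1, 10.0]
finger_gap: 0.128
```

```bash
python3 -c "
from h import *
plan(.522,-.088,.061,-1.75+1.2)
a=[]
for n in('scene',):
    p,d=bot.read_camera(n); u,v=proj(n,(.522,-.088,.07)).astype(int); a.append(cv2.resize(np.ascontiguousarray(p[v-45:v+45,u-50:u+50,::-1]),(600,540),interpolation=cv2.INTER_CUBIC))
    P=cloud(n,d); print(n,[(r['centre'],r['confidence']) for r in bot.spot_point(n,'lock_grip')])
cv2.imwrite('pics/g2.png',np.hstack(a))"
```

```text
t 5.5 tcp [ 0.5217 -0.088   0.0629] yaw -0.598 zax [-0.001  0.    -1.   ] gap 0.128 F [-7.   1.1 10. ] M [ 0.33  1.19 -0.24] J [-0.3   0.23  1.95 -0.    0.96  0.3 ]
shift cm [ 0.03 -0.02  0.19] turn -0.048
scene [([222.3, 215.5], 0.54)]
```

View pics/g2.png

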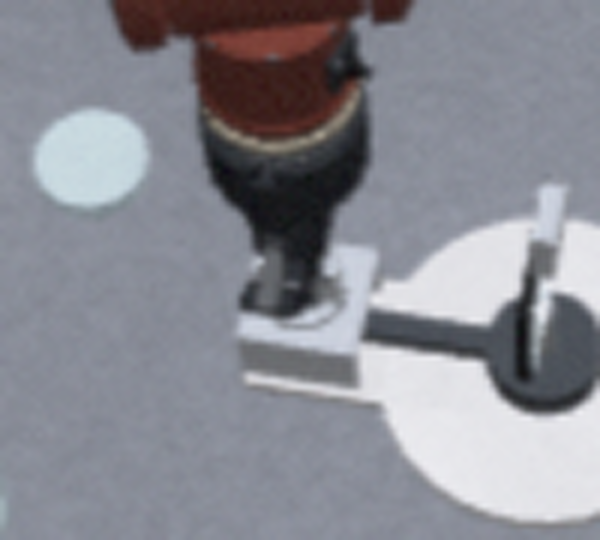

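The view shows the knob gripped and still seated, with the tool aligned with the station to about 0.01 rad. A small extra turn will check the stop.

Request:
drive_tool:
  increments:
    - [[0, 0, 0, -0.03], [0, 0, 0, -0.06], [0, 0, 0, -0.06]]

```text
clock: 5.9
tcp_pos: [0.5208, -0.0877, 0.0629]
orientation: [0.0, 0.964, -0.266, -0.002]
contact_force: [-2.9, 1.6, 5.9]
finger_gap: 0.122
```

```bash
python3 -c "
from h import *
plan(.522,-.088,.16,-0.6)"
```

```text
t 5.9 tcp [ 0.5208 -0.0877  0.0629] yaw -0.539 zax [-0.003  0.001 -1.   ] gap 0.122 F [-2.9  1.6  5.9] M [ 0.1   0.5  -0.18] J [-0.3   0.23  1.95 -0.    0.96  0.24]
shift cm [ 0.08 -0.03 -9.71] turn 0.061
```

Request:
drive_tool:
  increments:
    - [[0, 0, 0, 0.04], [0, 0, -0.5, 0.04], [0, 0, -1, 0.04], [0, 0, -1.5, 0.04]]

```text
clock: 6.3
tcp_pos: [0.5204, -0.0876, 0.0778]
orientation: [0.0, 0.958, -0.285, -0.002]
contact_force: [0.5, -0.5, 0.1]
finger_gap: 0.13
```

```bash
python3 -c "
from h import *
plan(.522,-.088,.16,-0.6)"
```

```text
t 6.3 tcp [ 0.5204 -0.0876  0.0778] yaw -0.579 zax [-0.005  0.001 -1.   ] gap 0.13 F [ 0.5 -0.5  0.1] M [ 0.01  0.05 -0.01] J [-0.3   0.2   1.95 -0.    0.99  0.28]
shift cm [ 0.12 -0.04 -8.22] turn 0.021
```

Request:
drive_tool:
  increments:
    - [[0, 0, -1, 0], [0, 0, -2.5, 0], [0, 0, -4, 0], [0, 0, -6, 0], [0, 0, -8, 0], [0, 0, -10, 0], [0, 0, -10, 0], [0, 0, -10, 0]]

```text
clock: 7.1
tcp_pos: [0.5213, -0.0879, 0.1789]
orientation: [0.0, 0.958, -0.285, -0.001]
contact_force: [-0.4, -0.1, -1.0]
finger_gap: 0.124
```

```bash
python3 -c "
from h import *
plan(.3975,.2715,.178,0)
a=[]
for n in('scene','top'):
    p,d=bot.read_camera(n); u,v=proj(n,(.522,-.088,.16)).astype(int); a.append(cv2.resize(np.ascontiguousarray(p[v-45:v+45,u-50:u+50,::-1]),(400,360),interpolation=cv2.INTER_CUBIC))
cv2.imwrite('pics/g3.png',np.hstack(a))"
```

```text
t 7.1 tcp [ 0.5213 -0.0879  0.1789] yaw -0.578 zax [-0.002  0.    -1.   ] gap 0.124 F [-0.4 -0.1 -1. ] M [-0.07 -0.   -0.01] J [-0.3   0.07  1.89 -0.    1.19  0.28]
shift cm [-30.02 -23.32   0.14] turn -0.578
```

View pics/g3.png

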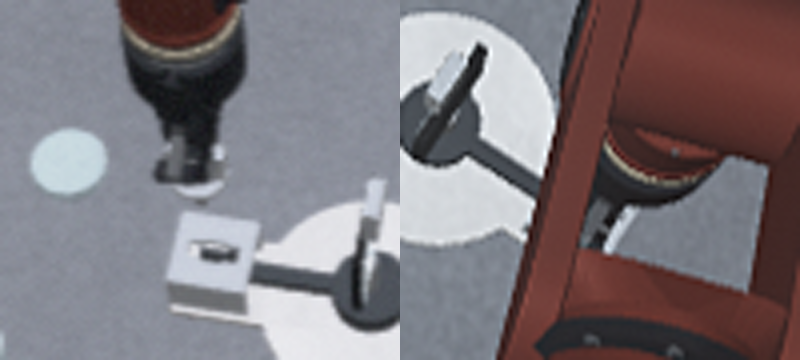

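The picture shows the knob hanging from the gripper and the keyhole empty. Next I carry it to the 130 mm tray.

Request:
drive_tool:
  increments:
    - [[-1.5, -1.2, 0, 0], [-4.5, -3.5, 0, -0.05], [-7.5, -5.8, 0, -0.1], [-10.5, -8.2, 0, -0.15], [-13.5, -10.5, 0, -0.25], [-16.5, -12.8, 0, -0.35], [-19.5, -15.1, 0, -0.45], [-22.5, -17.5, 0, -0.52], [-25.5, -19.8, 0, -0.58], [-28, -21.8, 0, -0.58], [-29.5, -22.9, 0, -0.58], [-30, -23.3, 0, -0.58]]

```text
clock: 8.4
tcp_pos: [0.3944, 0.2727, 0.1768]
orientation: [-0.0, 1.0, 0.002, -0.005]
contact_force: [-0.1, -1.0, -0.7]
finger_gap: 0.13
```

```bash
python3 -c "
from h import *
plan(.3975,.2715,.056,0)
p=np.load('pics/top0.npy'); P=cloud('top',p)
m=(np.hypot(P[...,0]-.3975,P[...,1]-.2715)<.1)&(P[...,2]>.012)&(P[...,2]<.03); print(cv2.minAreaRect((P[m][:,:2]*1000).astype(np.float32)))
m=(np.hypot(P[...,0]-.3975,P[...,1]-.2715)<.04); print('floor z',np.median(P[m][:,2]))
"
```

```text
t 8.4 tcp [0.3944 0.2727 0.1768] yaw 0.004 zax [-0.009  0.001 -1.   ] gap 0.13 F [-0.1 -1.  -0.7] M [-0.01  0.03 -0.05] J [ 0.46 -0.04  1.99  0.    1.19  0.45]
shift cm [ 0.41  0.13 12.08] turn 0.004
((398.1557312011719, 269.8895263671875), (130.3140411376953, 130.50405883789062), 9.159401893615723)
floor z 0.004427981697363833
```

Request:
drive_tool:
  increments:
    - [[0.3, 0.1, 2, 0], [0.3, 0.1, 5, 0], [0.3, 0.1, 8, 0], [0.3, 0.1, 10, 0], [0.3, 0.1, 11, 0], [0.3, 0.1, 11.5, 0], [0.3, 0.1, 11.9, 0], [0.3, 0.1, 12, 0], [0.3, 0.1, 12.1, 0]]

```text
clock: 9.3
tcp_pos: [0.3973, 0.2722, 0.0567]
orientation: [-0.001, 1.0, 0.002, -0.004]
contact_force: [0.1, 0.1, -0.8]
finger_gap: 0.124
```

```bash
python3 -c "
from h import *
plan(.3975,.2715,.053,0)"
```

```text
t 9.3 tcp [0.3973 0.2722 0.0567] yaw 0.004 zax [-0.007  0.001 -1.   ] gap 0.124 F [ 0.1  0.1 -0.8] M [ 0.03  0.   -0.  ] J [0.45 0.15 2.06 0.01 0.94 0.44]
shift cm [0.02 0.07 0.37] turn 0.004
```

Request:
drive_tool:
  increments:
    - [[0, 0, 0.1, 0], [0, 0, 0.2, 0], [0, 0, 0.3, 0], [0, 0, 0.4, 0], [0, 0, 0.4, 0]]

```text
clock: 9.8
tcp_pos: [0.3973, 0.2723, 0.0528]
orientation: [-0.001, 1.0, 0.002, -0.004]
contact_force: [-0.0, 0.6, 0.1]
finger_gap: 0.123
```

```bash
python3 -c "
from h import *
plan(.3975,.2715,.052,0)"
```

```text
t 9.8 tcp [0.3973 0.2723 0.0528] yaw 0.004 zax [-0.007  0.002 -1.   ] gap 0.123 F [-0.   0.6  0.1] M [ 0.02 -0.01  0.04] J [0.45 0.16 2.06 0.01 0.93 0.44]
shift cm [0.02 0.08 0.08] turn 0.004
```

Request:
drive_tool:
  increments:
    - [[0, 0, 0.1, 0], [0, 0, 0.15, 0], [0, 0, 0.15, 0]]

```text
clock: 10.1
tcp_pos: [0.3976, 0.2725, 0.0527]
orientation: [-0.001, 1.0, 0.002, -0.004]
contact_force: [-2.6, -1.6, 9.1]
finger_gap: 0.126
```

```bash
python3 -c "
from h import *
plan(.3975,.2715,.052,0)"
```

```text
t 10.1 tcp [0.3976 0.2725 0.0527] yaw 0.004 zax [-0.008  0.001 -1.   ] gap 0.126 F [-2.6 -1.6  9.1] M [-0.31  0.65 -0.  ] J [0.45 0.16 2.06 0.01 0.93 0.44]
shift cm [-0.01  0.1   0.07] turn 0.004
```

Request:
drive_tool:
  increments:
    - [[0, 0, 0, 0], [0, 0, 0, 0], [0, 0, 0, 0], [0, 0, 0, 0], [0, 0, 0, 0], [0, 0, 0, 0]]
  jaw: 0.4

```text
clock: 10.7
tcp_pos: [0.3975, 0.2724, 0.0525]
orientation: [-0.001, 1.0, 0.002, -0.004]
contact_force: [-0.9, -0.5, -1.5]
finger_gap: 0.299
```

```bash
python3 -c "
from h import *
plan(.3975,.2715,.052,0)
a=[]
for n in('scene','top'):
    p,d=bot.read_camera(n); u,v=proj(n,(.3975,.2715,.03)).astype(int); a.append(cv2.resize(np.ascontiguousarray(p[v-45:v+45,u-50:u+50,::-1]),(400,360),interpolation=cv2.INTER_CUBIC))
cv2.imwrite('pics/g4.png',np.hstack(a))"
```

```text
t 10.7 tcp [0.3975 0.2724 0.0525] yaw 0.004 zax [-0.008  0.001 -1.   ] gap 0.299 F [-0.9 -0.5 -1.5] M [ 0.03  0.01 -0.  ] J [0.45 0.16 2.06 0.01 0.93 0.44]
shift cm [0.   0.09 0.05] turn 0.004
```

View pics/g4.png

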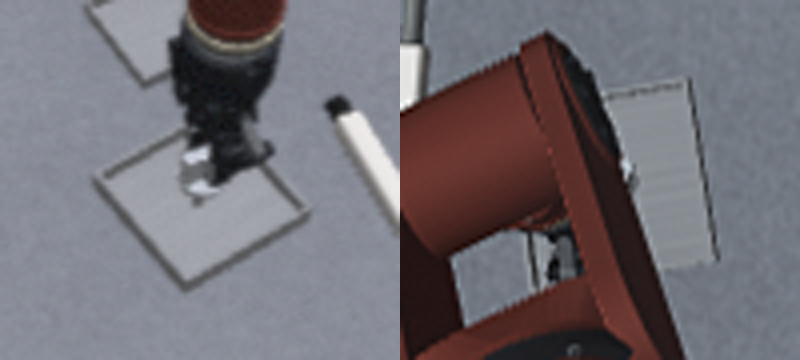

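The knob is loose but still upright-ish, with the bar at crop (200,165), so it is leaning in the fingers. I raise slowly so it can tip.

Request:
drive_tool:
  increments:
    - [[0, 0, -0.3, 0], [0, 0, -0.6, 0], [0, 0, -0.9, 0], [0, 0, -1.2, 0], [0, 0, -1.5, 0], [0, 0, -1.8, 0], [0, 0, -2.2, 0], [0, 0, -2.6, 0], [0, 0, -3, 0], [0, 0, -4, 0], [0, 0, -5, 0], [0, 0, -6, 0]]

```text
clock: 12.0
tcp_pos: [0.3983, 0.2725, 0.1138]
orientation: [-0.001, 1.0, 0.002, -0.003]
contact_force: [0.9, -0.2, 0.1]
finger_gap: 0.299
```

```bash
python3 -c "
from h import *
plan(.5887,.011,.23,.97)
a=[]
for n in('scene','top'):
    p,d=bot.read_camera(n); u,v=proj(n,(.3975,.2715,.03)).astype(int); a.append(cv2.resize(np.ascontiguousarray(p[v-45:v+45,u-50:u+50,::-1]),(400,360),interpolation=cv2.INTER_CUBIC))
    for o in('lock','lock_grip'):print(n,o,[(at_z(n,r['centre'],.025),r['confidence']) for r in bot.spot_point(n,o)])
cv2.imwrite('pics/g5.png',np.hstack(a))"
```

```text
t 12.0 tcp [0.3983 0.2725 0.1138] yaw 0.004 zax [-0.007  0.002 -1.   ] gap 0.299 F [ 0.9 -0.2  0.1] M [ 0.01 -0.04 -0.  ] J [0.45 0.06 2.03 0.01 1.06 0.44]
shift cm [ 18.85  26.21 -11.8 ] turn -0.966
scene lock [(array([0.38843257, 0.26530665, 0.025     ]), 0.46)]
scene lock_grip [(array([0.37785823, 0.29121424, 0.025     ]), 0.53)]
top lock [(array([0.39457686, 0.26426053, 0.025     ]), 0.5), (array([ 0.53234277, -0.10234153,  0.025     ]), 0.24)]
top lock_grip [(array([0.7810653, 0.0417537, 0.025    ]), 0.61), (array([0.40879651, 0.27524892, 0.025     ]), 0.39)]
```

View pics/g5.png

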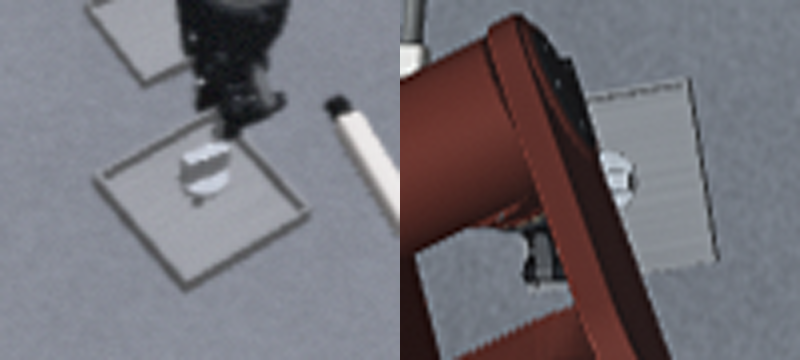

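Request:
drive_tool:
  increments:
    - [[0, 0, -3, 0], [0, 0, -7, 0], [1.5, 2, -11, 0], [4, 5.6, -11.8, -0.1], [6.5, 9, -11.8, -0.22], [9, 12.5, -11.8, -0.35], [11.5, 16, -11.8, -0.48], [14, 19.5, -11.8, -0.6], [16.5, 23, -11.8, -0.73], [18, 25, -11.8, -0.85], [18.8, 26.2, -11.8, -0.97], [18.8, 26.2, -11.8, -0.97]]
  jaw: -0.2

```text
clock: 13.5
tcp_pos: [0.5882, 0.0091, 0.2274]
orientation: [-0.003, 0.884, 0.467, -0.004]
contact_force: [0.5, 0.7, 0.7]
finger_gap: 0.602
```

```bash
python3 -c "
from h import *
plan(.5887,.011,.141,.97)
a=[]
for n in('scene','top'):
    p,d=bot.read_camera(n); u,v=proj(n,(.3975,.2715,.03)).astype(int); a.append(cv2.resize(np.ascontiguousarray(p[v-45:v+45,u-50:u+50,::-1]),(400,360),interpolation=cv2.INTER_CUBIC))
    P=cloud(n,d); m=(np.hypot(P[...,0]-.3975,P[...,1]-.2715)<.05)&(P[...,2]>.012); Q=P[m]; print(n,len(Q),Q.min(0).round(3),Q.max(0).round(3),Q.mean(0).round(3),np.sort(Q[:,2])[::6].round(3))
cv2.imwrite('pics/g6.png',np.hstack(a))"
```

```text
t 13.5 tcp [0.5882 0.0091 0.2274] yaw 0.971 zax [-0.01   0.001 -1.   ] gap 0.602 F [0.5 0.7 0.7] M [ 0.02 -0.03  0.  ] J [-0.1   0.15  1.7  -0.    1.3  -1.07]
shift cm [0.23 0.01 8.64] turn 0.001
scene 152 [0.39  0.247 0.012] [0.418 0.291 0.08 ] [0.403 0.268 0.058] [0.012 0.038 0.041 0.043 0.044 0.045 0.046 0.047 0.048 0.05  0.051 0.055
 0.057 0.059 0.063 0.064 0.068 0.069 0.071 0.073 0.074 0.074 0.075 0.076
 0.077 0.08 ]
top 195 [0.379 0.247 0.04 ] [0.417 0.287 0.083] [0.398 0.267 0.057] [0.04  0.043 0.044 0.044 0.045 0.045 0.045 0.046 0.046 0.046 0.047 0.047
 0.047 0.047 0.047 0.048 0.048 0.048 0.049 0.05  0.052 0.059 0.067 0.073
 0.074 0.075 0.075 0.076 0.077 0.078 0.079 0.079 0.081]
```

View pics/g6.png

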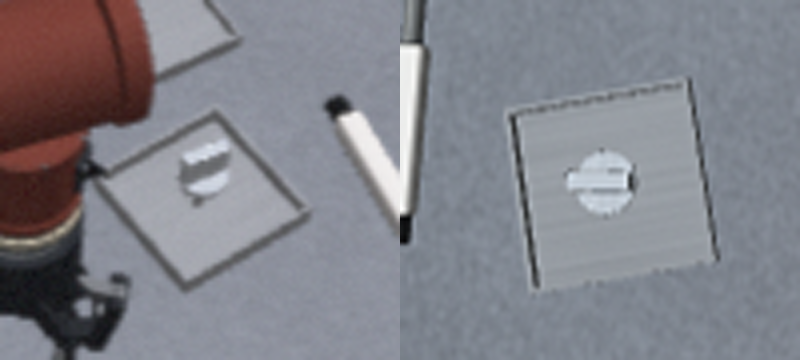

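The knob stands upright at the middle of the tray, with the flange at top crop (605,180) and its origin about 41 mm high. That is inside all the limits and it is at rest. Now the mirror tab.

Request:
drive_tool:
  increments:
    - [[0.2, 0, 1, 0], [0.2, 0, 3, 0], [0.2, 0, 5, 0], [0.2, 0, 7, 0], [0.2, 0, 8.2, 0], [0.2, 0, 8.6, 0], [0.2, 0, 8.6, 0], [0.2, 0, 8.6, 0]]

```text
clock: 14.4
tcp_pos: [0.588, 0.0131, 0.1425]
orientation: [-0.003, 0.884, 0.467, -0.003]
contact_force: [0.9, -0.3, 1.2]
finger_gap: 0.6
```

```bash
python3 -c "
from h import *
plan(.5888,.011,.141,.97)"
```

```text
t 14.4 tcp [0.588  0.0131 0.1425] yaw 0.971 zax [-0.009  0.002 -1.   ] gap 0.6 F [ 0.9 -0.3  1.2] M [ 0.06  0.03 -0.02] J [-0.1   0.24  1.77  0.    1.15 -1.07]
shift cm [-0.13  0.19  0.15] turn 0.001
```

Request:
drive_tool:
  increments:
    - [[-0.1, 0.2, 0.1, 0], [-0.1, 0.2, 0.1, 0], [-0.1, 0.2, 0.1, 0], [-0.1, 0.2, 0.1, 0], [-0.1, 0.2, 0.1, 0], [-0.1, 0.2, 0.1, 0], [-0.1, 0.2, 0.1, 0], [-0.1, 0.2, 0.1, 0]]
  jaw: 1
  squeeze: 60

```text
clock: 15.2
tcp_pos: [0.5894, 0.0104, 0.1425]
orientation: [-0.002, 0.884, 0.467, -0.003]
contact_force: [-2.2, -3.3, 5.4]
finger_gap: 0.129
```

```bash
python3 -c "
from h import *
plan(.5888,.011,.141,.07)"
```

```text
t 15.2 tcp [0.5894 0.0104 0.1425] yaw 0.971 zax [-0.008  0.    -1.   ] gap 0.129 F [-2.2 -3.3  5.4] M [-0.3   0.25  0.01] J [-0.1   0.24  1.77 -0.    1.15 -1.07]
shift cm [ 0.01 -0.09  0.16] turn 0.901
```

Gripped with small forces. I turn the mirror clockwise by 0.9 rad.

Request:
drive_tool:
  increments:
    - [[0, 0, 0, 0.04], [0, 0, 0, 0.12], [0, 0, 0, 0.2], [0, 0, 0, 0.3], [0, 0, 0, 0.4], [0, 0, 0, 0.5], [0, 0, 0, 0.6], [0, 0, 0, 0.7], [0, 0, 0, 0.78], [0, 0, 0, 0.85], [0, 0, 0, 0.9], [0, 0, 0, 0.9]]

```text
clock: 16.4
tcp_pos: [0.5885, 0.0099, 0.1426]
orientation: [-0.0, 0.999, 0.035, -0.005]
contact_force: [-4.8, -3.5, 3.6]
finger_gap: 0.129
```

```bash
python3 -c "
from h import *
plan(.5888,.011,.141,.07)
a=[]
H=np.array([.5888,.011,.012]); V=np.array([.732,-.146,.012])
for n in('scene','top'):
    p,d=bot.read_camera(n); c=(proj(n,H)+proj(n,V))/2; u,v=c.astype(int)
    b=cv2.resize(np.ascontiguousarray(p[v-60:v+60,u-66:u+66,::-1]),(396*1,360),interpolation=cv2.INTER_CUBIC)
    f=lambda X:tuple(int(k) for k in (proj(n,X)-[u-66,v-60])*3)
    cv2.imwrite(f'pics/{n}7.png',p[...,::-1])
    for k in(.08,.15):
        q=f(H+(V-H)/np.linalg.norm(V-H)*k); cv2.circle(b,q,3,(0,0,255),1)
    a.append(b)
cv2.imwrite('pics/g7.png',np.hstack(a))"
```

```text
t 16.4 tcp [0.5885 0.0099 0.1426] yaw 0.07 zax [-0.01 -0.   -1.  ] gap 0.129 F [-4.8 -3.5  3.6] M [-0.08  0.18  0.09] J [-0.1   0.24  1.77 -0.    1.15 -0.17]
shift cm [ 0.04 -0.11  0.16] turn 0.0
```

View pics/g7.png

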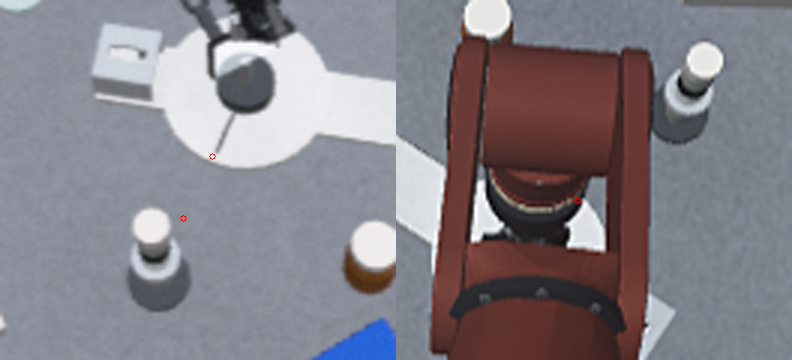

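Run:
```python
from h import *
g=cv2.cvtColor(cv2.imread("pics/scene7.png"),cv2.COLOR_BGR2GRAY)
v,u=np.mgrid[:384,:512]
for z in(.012,.016,.02):
    W=np.stack([at_z("scene",(a,b),z) for a,b in zip(u[225:270,230:300].ravel(),v[225:270,230:300].ravel())])
    d=W[:,:2]-[.5888,.011]; r=np.hypot(*d.T); a=np.arctan2(d[:,1],d[:,0])
    gg=g[225:270,230:300].ravel(); s=(r>.045)&(r<.075)&(abs(a+.83)<.3)
    w=np.clip(np.median(gg[s])-25-gg[s].astype(float),0,None)
    m=(d[s]*w[:,None]).sum(0)/w.sum(); C=np.cov(d[s].T,aweights=w); x=np.linalg.eigh(C)[1][:,1]
    print(z,w.sum(),"mean dir",np.arctan2(m[1],m[0]),"axis",np.arctan2(x[1],x[0])%np.pi-np.pi)
print("want",np.arctan2(-.146-.011,.732-.5888))
```

```text
Traceback (most recent call last):
  File "h.py", line 8, in at_z
    o,d=ray(n,px); return o+d*(z-o[2])/d[2]
        ~~~^^^^^^
  File "h.py", line 6, in ray
    K,R,t=cam(n); d=R.T@np.linalg.inv(K)@np.array([px[0],px[1],1.]); return -R.T@t,d
          ~~~^^^
  File "h.py", line 4, in cam
    c=bot.get_calibration(n); return [np.array(c[k],float) for k in("mtx","R","t")]
ValueError: time passes only in moves, steps and waits
```

```bash
sed -i 's/^def cam/from functools import lru_cache\n@lru_cache\ndef cam/' h.py
python3 - <<'E'
from h import *
g=cv2.cvtColor(cv2.imread("pics/scene7.png"),cv2.COLOR_BGR2GRAY)
v,u=np.mgrid[:384,:512]
for z in(.012,.016,.02):
    W=np.stack([at_z("scene",(a,b),z) for a,b in zip(u[225:270,230:300].ravel(),v[225:270,230:300].ravel())])
    d=W[:,:2]-[.5888,.011]; r=np.hypot(*d.T); a=np.arctan2(d[:,1],d[:,0])
    gg=g[225:270,230:300].ravel(); s=(r>.045)&(r<.075)&(abs(a+.83)<.3)
    w=np.clip(np.median(gg[s])-25-gg[s].astype(float),0,None)
    m=(d[s]*w[:,None]).sum(0)/w.sum(); C=np.cov(d[s].T,aweights=w); x=np.linalg.eigh(C)[1][:,1]
    print(z,w.sum(),"mean dir",np.arctan2(m[1],m[0]),"axis",np.arctan2(x[1],x[0])%np.pi-np.pi)
print("want",np.arctan2(-.146-.011,.732-.5888))
print(bot.sense()["clock"])
E
```

```text
0.012 758.0 mean dir -0.8311174303235254 axis -0.7882402802821944
0.016 782.0 mean dir -0.8181416717542009 axis -0.8008160407424234
0.02 768.0 mean dir -0.8085988666219561 axis -0.7892307656508804
want -0.8313351776262066
16.5
```

The needle lies within about 0.03 rad of the vial's direction, and the tolerance is 0.14. I make a tiny trim and hold, then check the knob once more and hand in.

Request:
drive_tool:
  increments:
    - [[0, 0, 0, 0.01], [0, 0, 0, 0.01], [0, 0, 0, 0.01], [0, 0, 0, 0.01], [0, 0, 0, 0.01], [0, 0, 0, 0.01], [0, 0, 0, 0.01], [0, 0, 0, 0.01]]

```text
clock: 17.3
tcp_pos: [0.5885, 0.0099, 0.1426]
orientation: [-0.0, 1.0, 0.031, -0.005]
contact_force: [-3.5, -2.5, 3.3]
finger_gap: 0.128
```

Run:
```python
from h import *
plan(.5888,.011,.141,.06)
p,d=bot.read_camera("scene"); P=cloud("scene",d)
m=(np.hypot(P[...,0]-.3975,P[...,1]-.2715)<.05)&(P[...,2]>.012); Q=P[m]; print("knob",len(Q),Q.min(0).round(3),Q.max(0).round(3),Q.mean(0).round(3))
g=cv2.cvtColor(np.ascontiguousarray(p),cv2.COLOR_RGB2GRAY); v,u=np.mgrid[225:270,230:300]
W=np.stack([at_z("scene",q,.014) for q in zip(u.ravel(),v.ravel())]); e=W[:,:2]-[.5888,.011]; r=np.hypot(*e.T); a=np.arctan2(e[:,1],e[:,0])
s=(r>.045)&(r<.075)&(abs(a+.83)<.3); gg=g[225:270,230:300].ravel()[s].astype(float); w=np.clip(np.median(gg)-25-gg,0,None)
k=(e[s]*w[:,None]).sum(0); ang=np.arctan2(k[1],k[0]); print("needle",ang,"miss mm",212*(ang+.831))
if Q[:,2].max()<.09 and abs(ang+.831)<.06: print("sign off",bot.sign_off())
```

```text
t 17.3 tcp [0.5885 0.0099 0.1426] yaw 0.061 zax [-0.01 -0.   -1.  ] gap 0.128 F [-3.5 -2.5  3.3] M [ 0.04 -0.13  0.08] J [-0.1   0.24  1.77 -0.    1.15 -0.16]
shift cm [ 0.04 -0.11  0.16] turn 0.001
knob 152 [0.387 0.248 0.012] [0.418 0.292 0.082] [0.403 0.268 0.058]
needle -0.8390834814289383 miss mm -1.7136980629349265
the job is handed in; nothing more can be done
sign off None
```

I turned the lock knob anticlockwise to its stop, lifted it straight out and set it down in the 130 mm tray. I then turned the mirror about 0.91 rad clockwise by its tab and handed the job in at 17.3 s, still holding it with a 60 N grip. The hand-in reports no verdict, so these are my own last checks:

- **Mirror:** the needle points about 2 mm off the vial's axis as measured in the scene camera, against the 30 mm allowed. An earlier fit of the needle differed by up to 0.04 rad, about 9 mm, which is still inside. The grip force on the tab was steady and the wrist forces stayed at a few newtons.
- **Knob:** it is at rest and released near the tray centre, but standing upright on its stub rather than tipped onto its side as the description expected. Its origin is about 41 mm high, under the 55 mm limit.
- **Bystanders:** I saw no contact with any of them, but did not measure their positions again at the end.

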